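Fit a new filter cell to the bench fume extractor

ROBOT

A 7-joint arm with a two-finger parallel gripper is mounted at the origin on the work surface. World frame = base frame: x ahead of the robot, y to its left, z up, the work surface at z = 0. Lengths are in m, angles in rad, forces in N, time in s.
With the tool pointing down it reaches from about 0.4 to 0.85 m from the base axis. Payload 10.4 kg.
Tool frame: the origin (TCP) lies on the centre line of the jaws, within the pads' length; the fingertips stand 11 mm ahead of it and the grasp point (between the pads) lies 8 mm behind it (tip_reach is the distance from the TCP to the fingertips, in m); z points along the fingers, y is the line along which they close (so a half turn about z gives the same grasp; the last joint's range is limited). The gripper opens to 85 mm and grips with 20 to 120 N. Pads are 22 mm wide; open, the fingers measure 114 mm over their backs; the gripper's body (76 mm by 85 mm) begins 54 mm behind the grasp point. The pads swing forward as they close: fully open they stand 13 mm farther back than shut.
Start: joints at [1.16, 0.332, -0.065, 1.46, 0.022, 1.35, -0.088], TCP at [0.236, -0.579, 0.242] pointing down, gripper open.
Joint ranges: [-2.6, 2.6], [-0.5, 2.12], [-1.47, 1.34], [0.16, 2.42], [-1.27, 4.41], [0.06, 2.06], [-2.6, 2.6]. Speed limits (rad/s): [2.22, 2.22, 2.79, 2.79, 3.14, 3.14, 3.14].

INTERFACE

Orientations are given as a unit quaternion [x, y, z, w].
In Python, from workcell import get_obs, camera, hand_in, tip_reach gives the robot as it stands. The module is installed in compiled form; this text tells all that it offers.
- The arm moves only by the tool move_arm, never from a script. Its argument "plan" is a list of rows, each an object with "delta_pos": the shift along the tool's x, y, z in parts of the range, where 1.0 means 0.8 m, a list of three; "turn": the turn, a rotation vector about the tool's x, y, z in parts of the range, where 1.0 means 4 rad, a list of three; "fingers": the closure, from 0 (fully open) to 1 (shut). A call has 1 to 12 rows; each row is the pose to reach, as a shift and turn from the pose commanded when the call began, along the tool's axes at that moment; what a row does not reach only later rows make up. A row lasts 1/8 s, in which the tool goes at most 62.5 mm and 10.7 degrees, less where a joint would pass 70% of its speed; a pose out of reach is approached as far as the arm can. A call with a gripper value outside its range is refused whole. The fingers move at their own pace and stop on an object; "force" is the grip in N (left out, the last holds). Time passes only in rows, so rows that repeat a pose let the fingers close. It gives the time, the measured TCP pose, the force, the opening and the grip force at its end, in the units of the state.
- get_obs(): the state, without advancing time (a new reading comes with each control period).
- camera(name): name is "scene" or "top"; returns a dict with "color" (480x640x3 uint8, red, green, blue), "range_z" (480x640 float32, m along the optical axis (not along the pixel's ray), 0 where there is no reading), "fx", "fy", "cx", "cy" (pixels), "k1" (the pictures are not rectified: a ray, as slopes to the right and down, at radius r is drawn at 1 + k1 r^2 times it, then the intrinsics apply), "R" (3x3) and "t" (3): a world point X has camera coordinates R X + t. Camera axes: x right, y down, z forward; pixel columns grow to the right and rows downward; lengths in m; the calibration is good to about 2 mm. A picture is of the moment at which its call begins.
- hand_in(): hands the job in; it is judged then, once.
The state is a dict: "clock": time; "joint_pos": joint angles; "joint_velocities": joint speeds; "tau": joint torques, N m; "position": TCP position; "ee_rot": TCP orientation; "ft_force": force on the tool from outside, world axes, zero at the start; "torque": the same for the moment, N m; "grip_width": opening from 0.0 (shut) to 1.0 (fully open); "grasp_force": force on a finger pad.
Only numpy, scipy, OpenCV 4.12 (cv2) and the standard library are available. Lean on these libraries where they do the work, as an engineer would, in place of code of your own. Each camera call takes 0.05 s, during which the arm holds its last target. There are 200 camera calls.

TASK

Change the filter on the bench fume extractor: press the round stop key, let it up, then press the long filter-change key, each right down and one at a time, without pressing the two square speed keys. Then take the new filter cell with the knurled collar from the cutting mat, set it over the inlet port, turn it until its hidden keyways drop over the pins, and push it fully home on the deck against the sprung seal. Finish while still holding the cell pushed home, without letting go, so that I can close the clips, and leave everything else on the bench where it is.

Things in the scene. Friction and masses are not known exactly. Their poses are not given: they have to be found in the camera images.
- port (a point): Inlet port on the fume extractor, a light grey box (240 x 320 mm, fixed) with a flat deck 140 mm above the table. The point is on the port's axis at deck level; z up, x and y along the box's short and long sides. The black seal ring lies round the foot; two open clips lie flat outside it, 40 to 72 mm from the axis and 12 mm high; the cell fits between them.
- port_rim (a point): Top of the port's upright aluminium stub, on its axis, 27 mm above the deck. The stub is 34 mm across, its rim chamfered to 27 mm. Four steel side pins 90 degrees apart stand out from it: 5 mm thick, their tops 16.5 mm above the deck, reaching to 21.5 mm from the axis.
- seal (a joint): How far the black sprung seal ring is pressed down, m: 0 = free, standing 7 mm above the deck; 0.007 = level with the deck (cell fully home). It springs back with about 3.6 N when first touched, rising to about 10 N at 0.007.
- cell: The new filter cell, standing upright on the green cutting mat: a cylinder 58 mm high, 0.14 to 0.28 kg, origin at the centre of its underside, z up. Knurled aluminium collar from 30 mm up to the grille on top; below it a dark skirt 51 mm across with a clip lip 59 mm across at 5 to 10 mm. Underneath, a bore 36 mm wide and 30 mm deep slips over the port's stub.
- cell_collar (a point): Centre of the cell's knurled collar, 44 mm above its underside: 56 mm across, 28 mm high, the place to grip. In the bore are four hidden keyways, 90 degrees apart, 8 mm wide, over its full depth. Where they lie cannot be told from outside nor from the cell's axes: turn it on the pins to find out, at most a quarter turn; play about 4 degrees either way.
- cell_foot (a point): Centre of the cell's underside. Height above the deck: 16.5 mm while it stands on the pin tops, unaligned; about 7 mm once the keyways have dropped over the pins and it rests on the seal; 0 when pushed fully home, where it must be held against the seal's spring.
- key_stop_top (a point): Centre of the top of the round key (26 mm across), 10 mm above the deck: the fan's stop key, on the extractor's deck at the front corner away from the port.
- key_stop (a joint): Travel of the round stop key, m: 0 up, 0.005 fully down; springs back. Starts to move at about 1.3 N, fully down at about 4.3 N.
- key_filter_top (a point): Centre of the top of the long bar key (16 x 44 mm, lying along the extractor's long side), 10 mm above the deck, behind the row of the other three keys: the filter-change key.
- key_filter (a joint): Travel of the long filter-change key, m: 0 up, 0.005 fully down; same spring as the stop key.
- key_slow (a joint): Travel of the square speed key (14 mm) next to the round key, m, 0 up to 0.005 down; 44 mm from the round key's centre; not to be pressed.
- key_fast (a joint): Travel of the other square speed key (14 mm), 86 mm from the round key's centre in the same row; not to be pressed.
- rule: Steel rule, 300 x 30 x 3 mm, flat on the cutting mat; bystander. Origin under its centre.
- knife: Retracting knife with yellow handle, 130 x 26 x 16 mm, on the mat; bystander. Origin under its centre.
- glasses: Clear safety glasses, folded, about 145 mm wide and 45 mm high, on the mat; bystander. Origin under the front frame.
- glue: White glue bottle, 52 mm across, 130 mm high; bystander. Origin under its centre.
- tape: Roll of tape lying flat, 90 mm across, 24 mm high; bystander. Origin at its underside's centre.
- driver: Screwdriver with black handle lying on the table; bystander.
- pot: Empty dark steel pot, 76 mm across, 100 mm high; bystander. Origin under its centre.
Mind the look-alikes: they are no part of the job. What is shaped like the cell but red is not meant.

How it is judged:
On the way, in this order (a step that is already met when the one before it is completed fails the run):
1. the round stop key is pressed right down, the other keys up (value of joint key_stop above 0.0035 m and value of joint each of key_filter, key_slow, key_fast below 0.0015 m), for 0.1 s.
2. then, the stop key up again, the long filter-change key is pressed right down (value of joint key_filter above 0.0035 m and value of joint each of key_stop, key_slow, key_fast below 0.0015 m), for 0.1 s.
3. then the cell is on the port with its keyways dropped over the pins (z of cell in the frame of port below 0.011 m and horizontal distance between cell and port below 0.003 m and angle between cell's own z axis and vertical below 0.06 rad), for 0.1 s.
At the end, for the whole second after the job is handed in: The fingers are on the cell (contact over 5 N) and hold it pushed home on the port: underside within 2 mm of the deck, seal ring pressed down more than 5 mm, axis within 3 mm of the port's, upright within 0.06 rad, at rest; all keys up (z of cell in the frame of port below 0.002 m and horizontal distance between cell and port below 0.003 m and angle between cell's own z axis and vertical below 0.06 rad and value of joint seal above 0.005 m and contact force between the fingers and cell above 5 N and velocity of joint seal below 0.01 m/s and value of joint each of key_stop, key_filter, key_slow, key_fast below 0.0015 m); the arm keeps its last pose, push and grip.
It fails at once if a square speed key is pressed (value of joint any of key_slow, key_fast above 0.002 m).
It fails at once if the filter cell is tipped over (angle between cell's own z axis and vertical above 0.7 rad).
It fails at once if a bystander is moved more than 30 mm (distance of any of rule, knife, glasses, glue, tape, driver, pot from where it was at the start of the episode above 0.03 m).
It also fails if it takes over 64 s, if anything falls off the work surface, if the arm or the gripper's body presses on something with over 40 N, if the wrist force passes 120 N, or if a joint passes its speed limit or range.

## Working session

There is one attempt and no reset: what is moved stays moved. The work goes in short steps, Python scripts to look and compute and a tool call to move; the robot and the scene stay as the last step left them, time stands still between calls to the robot, and variables do not carry over. Pictures are saved under pics/ and viewed, at most 10 in all, crops included, and the job is handed in when it is done.

Besides the shell and the picture viewer there is one more tool, called after "Emit:" by a JSON object that holds its "method" and its "body". move_arm: Moves the arm, as the interface text tells. Its arguments: {"type":"object","properties":{"plan":{"type":"array","items":{"type":"object","properties":{"delta_pos":{"type":"array","items":{"type":"number"}},"turn":{"type":"array","items":{"type":"number"}},"fingers":{"type":"number"}}}},"force":{"type":"number"}},"required":["plan"]}

```bash
mkdir -p pics
cat > h.py <<'E'
import numpy as np, cv2, pickle
from workcell import get_obs, camera, tip_reach
def snap(n,tag):
    c=camera(n); pickle.dump(c,open(f'{tag}.pkl','wb')); return c
def load(tag): return pickle.load(open(f'{tag}.pkl','rb'))
def ray(c,u,v):
    x=np.array([(u-c['cx'])/c['fx'],(v-c['cy'])/c['fy']]); s=x.copy()
    for _ in range(20): s=x/(1+c['k1']*(s@s))
    return np.array([s[0],s[1],1.])
def pt(c,u,v,z=None):
    """world point: from depth, or on plane z"""
    d=ray(c,u,v);R=np.array(c['R']);t=np.array(c['t'])
    o=-R.T@t; w=R.T@d
    if z is None: return o+w*c['range_z'][int(round(v)),int(round(u))]
    return o+w*(z-o[2])/w[2]
def tri(c1,p1,c2,p2):
    A=[];b=[]
    for c,p in((c1,p1),(c2,p2)):
        R=np.array(c['R']);t=np.array(c['t']);d=ray(c,*p)
        o=-R.T@t;w=R.T@d;w/=np.linalg.norm(w);P=np.eye(3)-np.outer(w,w)
        A.append(P);b.append(P@o)
    return np.linalg.lstsq(np.vstack(A),np.hstack(b),rcond=None)[0]
E
python3 - <<'E'
from h import *
print(get_obs(),tip_reach)
for n in('scene','top'):
    c=snap(n,n+'0'); cv2.imwrite(f'pics/{n}0.png',c['color'][:,:,::-1]); print(n,c['fx'],c['k1'],-np.array(c['R']).T@np.array(c['t']),np.array(c['R']).round(2).tolist())
E
```

```text
{'clock': 0.0, 'joint_pos': array([ 1.16042397,  0.33285573, -0.06473089,  1.46096942,  0.02162218,
        1.3499135 , -0.08846563]), 'joint_velocities': array([-0.000571  ,  0.00042744, -0.00080071, -0.001964  ,  0.00035277,
       -0.00115579, -0.00126242]), 'tau': array([-4.12330537e-04, -6.25454092e+01,  4.89662960e-02, -3.91597795e+01,
        1.62151270e-02,  9.91892768e-03, -2.29290242e-05]), 'position': array([ 0.23619186, -0.57824515,  0.24151268]), 'ee_rot': array([ 9.81253951e-01,  1.92717820e-01, -1.79118064e-04, -7.02203761e-04]), 'ft_force': array([-0.57562662, -0.12748164, -0.44471729]), 'torque': array([-0.02355817,  0.02033668,  0.01660163]), 'grasp_force': 0.0, 'grip_width': 1.0002787060518874} 0.011
scene 474.42694765131415 -0.012214931221549223 [1.00029301 0.63433277 1.15157083] [[-0.82, 0.57, -0.01], [0.45, 0.64, -0.63], [-0.35, -0.52, -0.78]]
top 487.63809746884476 -0.10771931884343516 [ 0.35447882 -0.02188833  1.32660506] [[0.03, -1.0, 0.02], [-0.98, -0.03, -0.17], [0.17, -0.01, -0.99]]
```

View pics/scene0.png

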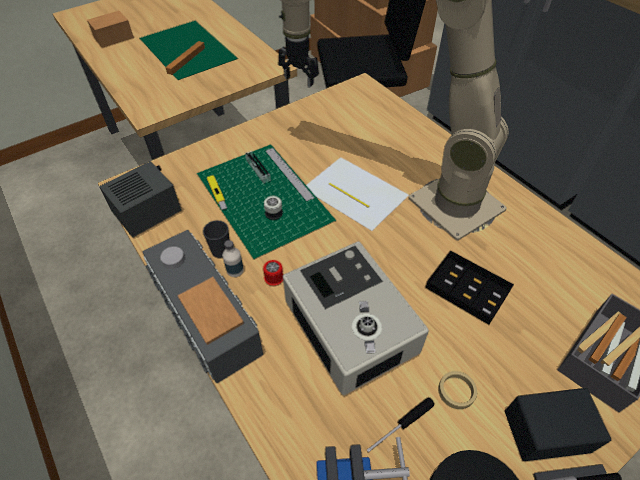

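View pics/top0.png

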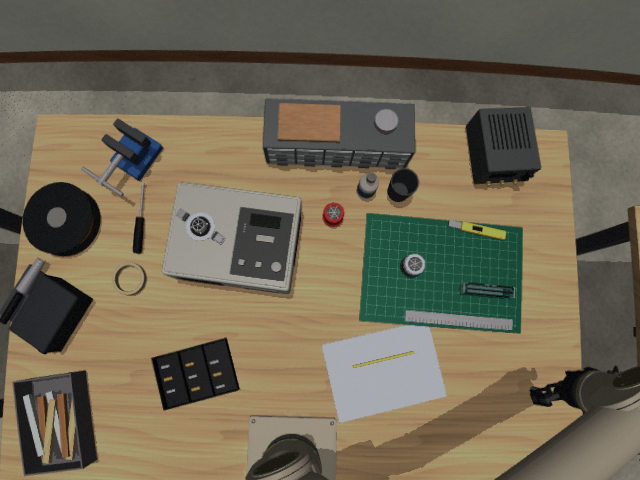

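The two views show the extractor, with its port at top (200,226) and scene (367,325) and its keys at top (241–276, 238–268).

These could be taken for the cell:
- the silver knurled one on the green mat, top (413,264), scene (273,206)
- the red one, top (334,214), scene (273,271)
- the port stub, top (200,226)
- the round grey knob on the back unit, top (386,120)

I choose the silver one on the mat and check it in close crops.

Run:
```python
from h import *
def crop(c,u,v,w,h,s): return cv2.resize(c['color'][v:v+h,u:u+w,::-1],None,fx=s,fy=s,interpolation=cv2.INTER_CUBIC)
t=load('top0');s=load('scene0')
a=crop(t,385,240,50,50,6);b=crop(s,245,180,50,50,6)
d=crop(t,160,180,150,100,400/75/2*1)  # 400x267
e=crop(s,285,240,150,112,400/150)
k=crop(t,225,205,67,75,4); 
m=np.zeros((600,800,3),np.uint8)
m[:300,:300]=a;m[300:,:300]=b
d=crop(t,165,190,125,75,4);m[:300,300:]=d
e=crop(s,300,245,125,75,4);m[300:,300:]=e
cv2.imwrite('pics/m1.png',m)
```

```text
(no output)
```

View pics/m1.png

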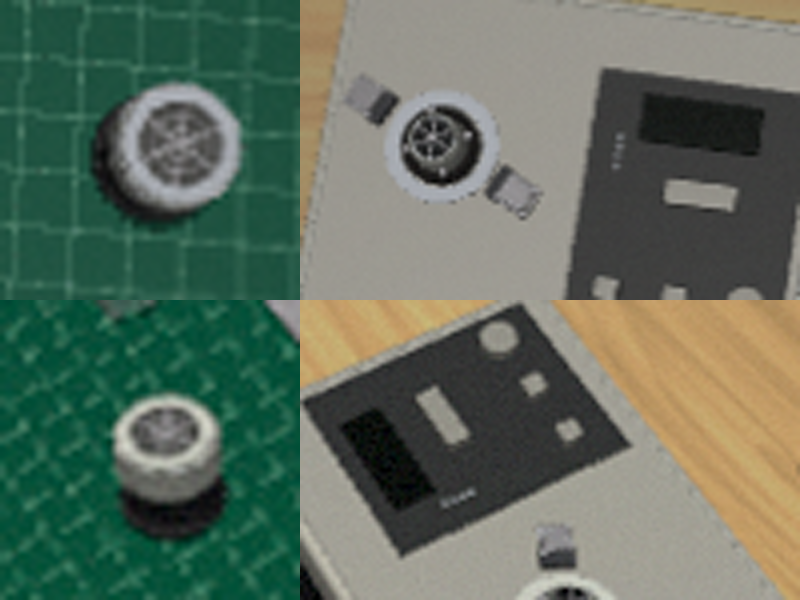

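The crops confirm the choice: a silver knurled cell on the mat, with its top face at top (415,263.5) and scene (272.5,201.7). The filter bar is at top (265,238) and scene (335,273). I need two more crops, of the round key and the stub.

Run:
```python
from h import *
def crop(c,u,v,w,h,s): return cv2.resize(c['color'][v:v+h,u:u+w,::-1],None,fx=s,fy=s,interpolation=cv2.INTER_CUBIC)
t=load('top0');s=load('scene0')
m=np.zeros((600,800,3),np.uint8)
m[:300,:400]=crop(t,180,208,40,30,10);m[:300,400:]=crop(s,347,308,40,30,10)
m[300:,:400]=crop(t,230,230,60,45,400/60);m[300:,400:]=crop(s,320,245,60,45,400/60)
cv2.imwrite('pics/m2.png',m)
# depth statistics
for nm,u0,v0,u1,v1 in(('cell',405,253,424,275),('port',188,212,213,238)):
    Z=[[round(float(pt(t,u,v)[2])*1000) if t['range_z'][v,u]>0 else -1 for u in range(u0,u1)] for v in range(v0,v1)]
    P=np.array([pt(t,u,v) for v in range(v0,v1) for u in range(u0,u1)])
    for zmin in ((.052,) if nm=='cell' else (.160,.1435)):
        q=P[P[:,2]>zmin]; print(nm,zmin,q.mean(0).round(4),len(q),(q.max(0)+q.min(0))/2, np.median(q[:,2]))
C=lambda u,v:(u,v)
print('cell',tri(t,(414.9,263.4),s,(272.4,201.6)), pt(t,414.9,263.4,.058),pt(s,272.4,201.6,.058))
print('filt',tri(t,(264.8,238.2),s,(335.2,273.3)), pt(t,264.8,238.2,.15),pt(s,335.2,273.3,.15))
```

```text
cell 0.052 [ 0.522  -0.3059  0.0629] 340 [ 0.45200683 -0.17644881  0.68946931] 0.05908883911918039
port 0.16 [0.5881 0.2417 0.1736] 147 [0.48054678 0.11926144 0.74358866] 0.16540073807919886
port 0.1435 [0.5893 0.241  0.1594] 326 [0.48907807 0.1271147  0.73507086] 0.1547019662750727
cell [ 0.52341734 -0.30825619  0.06060609] [ 0.52409038 -0.30914836  0.058     ] [ 0.52201264 -0.31013826  0.058     ]
filt [0.56343048 0.08086421 0.15040511] [0.56319319 0.08118836 0.15      ] [0.56354553 0.08033325 0.15      ]
```

View pics/m2.png

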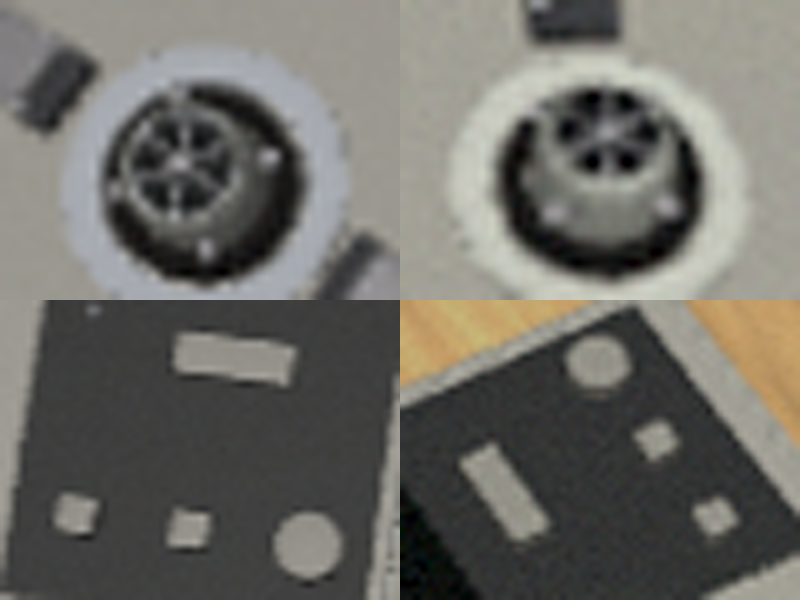

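The stub rim is at top (197.6,223.8) and scene (367.1,320.6), with four pins around it at top (198.65,224.75). The round key is at top (275.8,266.3) and scene (349.3,253.9). The squares are at top (258,264) and (241,261.5).

Run:
```python
from h import *
from scipy.spatial.transform import Rotation as Ro
t=load('top0');s=load('scene0')
def both(n,a,b,z): print(n,tri(t,a,s,b).round(4),pt(t,*a,z).round(4),pt(s,*b,z).round(4))
both('rim',(197.55,223.8),(367.1,320.6),.167)
both('stop',(275.8,266.3),(349.3,253.9),.15)
both('filt',(264.8,238.3),(335.3,273.4),.15)
print('pins',pt(t,198.65,224.75,.1565)[:2],'slow',pt(t,258,263.9,.15)[:2],'fast',pt(t,241.2,261.8,.15)[:2])
# pins directions
for p in((177,93),(268,157),(205,247),(115,190)):
    q=pt(t,180+p[0]/10-.5,208+p[1]/10-.5,.1565); d=q-pt(t,198.65,224.75,.1565); print(np.degrees(np.arctan2(d[1],d[0])).round(1),np.hypot(*d[:2]).round(4))
print(Ro.from_quat(get_obs()['ee_rot']).as_matrix().round(3))
for n,b in (('top',t),):
    for (u,v) in((275,266),(265,238),(250,250),(414,263),(180,260)): print(u,v,pt(b,u,v).round(4))
```

```text
rim [0.5907 0.244  0.1701] [0.5908 0.2452 0.167 ] [0.59   0.2422 0.167 ]
stop [0.4952 0.0512 0.1495] [0.4948 0.0515 0.15  ] [0.4957 0.0512 0.15  ]
filt [0.5632 0.0809 0.1499] [0.5629 0.0812 0.15  ] [0.5635 0.0807 0.15  ]
pins [0.59060318 0.24477459] slow [0.49932195 0.09492018] fast [0.50318885 0.13603856]
14.1 0.0205
-76.6 0.0192
-166.0 0.0191
104.8 0.0193
[[ 0.926  0.378 -0.001]
 [ 0.378 -0.926  0.001]
 [-0.    -0.001 -1.   ]]
275 266 [0.496  0.0537 0.1451]
265 238 [0.564  0.0809 0.1481]
250 250 [0.5344 0.1172 0.1396]
414 263 [ 0.5249 -0.3064  0.0596]
180 260 [0.5041 0.2889 0.14  ]
```

Careful with the scale: shifts go in shares of 0.8 m and turns go in shares of 4 rad. That gives: -0.485 m / 0.8 = -0.6063, 0.478 m / 0.8 = 0.5975, 0.485 rad / 4 = 0.1213.

Emit:
{"method": "move_arm", "body": {"plan": [{"delta_pos": [0.5975, -0.6063, 0.0375], "turn": [0, 0, 0.1213], "fingers": 1}, {"delta_pos": [0.5975, -0.6063, 0.0375], "turn": [0, 0, 0.1213], "fingers": 1}, {"delta_pos": [0.5975, -0.6063, 0.0375], "turn": [0, 0, 0.1213], "fingers": 1}, {"delta_pos": [0.5975, -0.6063, 0.0375], "turn": [0, 0, 0.1213], "fingers": 1}, {"delta_pos": [0.5975, -0.6063, 0.0375], "turn": [0, 0, 0.1213], "fingers": 1}, {"delta_pos": [0.5975, -0.6063, 0.0375], "turn": [0, 0, 0.1213], "fingers": 1}, {"delta_pos": [0.5975, -0.6063, 0.0375], "turn": [0, 0, 0.1213], "fingers": 1}, {"delta_pos": [0.5975, -0.6063, 0.0375], "turn": [0, 0, 0.1213], "fingers": 1}, {"delta_pos": [0.5975, -0.6063, 0.0375], "turn": [0, 0, 0.1213], "fingers": 1}, {"delta_pos": [0.5975, -0.6063, 0.0375], "turn": [0, 0, 0.1213], "fingers": 1}, {"delta_pos": [0.5975, -0.6063, 0.0375], "turn": [0, 0, 0.1213], "fingers": 1}, {"delta_pos": [0.5975, -0.6063, 0.0375], "turn": [0, 0, 0.1213], "fingers": 1}]}}

```text
clock: 1.6
position: [0.4957, 0.0559, 0.2119]
ee_rot: [0.999, -0.045, -0.0, -0.001]
ft_force: [-0.3, -0.9, -0.6]
grip_width: 0.0
grasp_force: 0.0
```

Converted, 0.047 m / 0.8 = 0.0588.

Emit:
{"method": "move_arm", "body": {"plan": [{"delta_pos": [0, 0, 0.0588], "turn": [0, 0, 0], "fingers": 1}, {"delta_pos": [0, 0, 0.0588], "turn": [0, 0, 0], "fingers": 1}, {"delta_pos": [0, 0, 0.0588], "turn": [0, 0, 0], "fingers": 1}]}}

```text
clock: 1.98
position: [0.4958, 0.0507, 0.1665]
ee_rot: [0.999, -0.049, 0.0, 0.0]
ft_force: [0.0, 0.9, 0.9]
grip_width: -0.001
grasp_force: 0.0
```

Run:
```python
from h import *
o=get_obs();print(o['position'],o['ft_force'],o['joint_pos'].round(2))
```

```text
[0.49575989 0.0506819  0.166463  ] [0.01231142 0.8562675  0.87264566] [ 0.41  0.17 -0.65  1.86  0.11  1.15 -1.95]
```

Converted, 0.009 m / 0.8 = 0.0113, 0.006 m / 0.8 = 0.0075.

Emit:
{"method": "move_arm", "body": {"plan": [{"delta_pos": [0, 0, 0.0075], "turn": [0, 0, 0], "fingers": 1}, {"delta_pos": [0, 0, 0.0113], "turn": [0, 0, 0], "fingers": 1}, {"delta_pos": [0, 0, 0.0113], "turn": [0, 0, 0], "fingers": 1}]}}

```text
clock: 2.35
position: [0.4962, 0.051, 0.157]
ee_rot: [0.999, -0.049, 0.001, 0.0]
ft_force: [2.4, -0.8, 4.5]
grip_width: -0.003
grasp_force: 1.8
```

Converted, 0.003 m / 0.8 = 0.0038, 0.002 m / 0.8 = 0.0025.

Emit:
{"method": "move_arm", "body": {"plan": [{"delta_pos": [0, 0, 0.0025], "turn": [0, 0, 0], "fingers": 1}, {"delta_pos": [0, 0, 0.0038], "turn": [0, 0, 0], "fingers": 1}, {"delta_pos": [0, 0, 0.0038], "turn": [0, 0, 0], "fingers": 1}, {"delta_pos": [0, 0, 0.0038], "turn": [0, 0, 0], "fingers": 1}]}}

```text
clock: 2.85
position: [0.4963, 0.051, 0.1557]
ee_rot: [0.999, -0.049, 0.001, 0.001]
ft_force: [-6.7, -2.6, 25.0]
grip_width: 0.002
grasp_force: 12.6
```

Converted, 0.064 m / 0.8 = 0.08, -0.0365 m / 0.8 = -0.0456.

Emit:
{"method": "move_arm", "body": {"plan": [{"delta_pos": [0, 0, -0.035], "turn": [0, 0, 0], "fingers": 1}, {"delta_pos": [0, 0, -0.035], "turn": [0, 0, 0], "fingers": 1}, {"delta_pos": [0.08, -0.0456, -0.035], "turn": [0, 0, 0], "fingers": 1}, {"delta_pos": [0.08, -0.0456, -0.035], "turn": [0, 0, 0], "fingers": 1}, {"delta_pos": [0.08, -0.0456, -0.035], "turn": [0, 0, 0], "fingers": 1}, {"delta_pos": [0.08, -0.0456, -0.0175], "turn": [0, 0, 0], "fingers": 1}, {"delta_pos": [0.08, -0.0456, -0.0175], "turn": [0, 0, 0], "fingers": 1}]}}

```text
clock: 3.72
position: [0.5613, 0.0804, 0.166]
ee_rot: [0.999, -0.049, -0.001, 0.001]
ft_force: [0.6, 0.8, 0.2]
grip_width: 0.001
grasp_force: 0.0
```

Converted, 0.013 m / 0.8 = 0.0163, 0.001 m / 0.8 = 0.0013.

Emit:
{"method": "move_arm", "body": {"plan": [{"delta_pos": [0.0013, 0, 0.0075], "turn": [0, 0, 0], "fingers": 1}, {"delta_pos": [0.0013, 0, 0.0138], "turn": [0, 0, 0], "fingers": 1}, {"delta_pos": [0.0013, 0, 0.0163], "turn": [0, 0, 0], "fingers": 1}, {"delta_pos": [0.0013, 0, 0.0163], "turn": [0, 0, 0], "fingers": 1}, {"delta_pos": [0.0013, 0, 0.0163], "turn": [0, 0, 0], "fingers": 1}]}}

```text
clock: 4.35
position: [0.5638, 0.0809, 0.1559]
ee_rot: [0.999, -0.049, 0.0, 0.001]
ft_force: [-7.5, -3.5, 16.8]
grip_width: -0.003
grasp_force: 8.4
```

Converted, 0.392 m / 0.8 = 0.49, -0.067 m / 0.8 = -0.0838.

Emit:
{"method": "move_arm", "body": {"plan": [{"delta_pos": [0, 0, -0.0838], "turn": [0, 0, 0], "fingers": 1}, {"delta_pos": [0, 0, -0.0838], "turn": [0, 0, 0], "fingers": 0.5}, {"delta_pos": [-0.0025, 0.49, -0.0838], "turn": [0, 0, 0], "fingers": 0}, {"delta_pos": [-0.0025, 0.49, -0.0838], "turn": [0, 0, 0], "fingers": 0}, {"delta_pos": [-0.0025, 0.49, -0.0838], "turn": [0, 0, 0], "fingers": 0}, {"delta_pos": [-0.0025, 0.49, -0.0838], "turn": [0, 0, 0], "fingers": 0}, {"delta_pos": [-0.0025, 0.49, -0.0838], "turn": [0, 0, 0], "fingers": 0}, {"delta_pos": [-0.0025, 0.49, -0.0838], "turn": [0, 0, 0], "fingers": 0}, {"delta_pos": [-0.0025, 0.49, -0.0838], "turn": [0, 0, 0], "fingers": 0}, {"delta_pos": [-0.0025, 0.49, -0.0838], "turn": [0, 0, 0], "fingers": 0}, {"delta_pos": [-0.0025, 0.49, -0.0838], "turn": [0, 0, 0], "fingers": 0}, {"delta_pos": [-0.0025, 0.49, -0.0838], "turn": [0, 0, 0], "fingers": 0}]}}

```text
clock: 5.85
position: [0.5244, -0.3068, 0.2215]
ee_rot: [0.999, -0.047, 0.0, -0.0]
ft_force: [-0.0, -0.4, -1.5]
grip_width: 1.001
grasp_force: 0.0
```

Run:
```python
from h import *
o=get_obs();print(o['position'],o['joint_pos'].round(2))
c=snap('top','t1');s=snap('scene','s1')
m=np.zeros((300,800,3),np.uint8)
m[:,:400]=cv2.resize(c['color'][215:290,360:460,::-1],(400,300));m[:,400:]=cv2.resize(s['color'][150:225,220:320,::-1],(400,300))
cv2.imwrite('pics/m3.png',m)
```

```text
[ 0.52439176 -0.30683097  0.22150459] [ 0.81  0.34 -0.44  1.52  0.15  1.31 -1.32]
```

View pics/m3.png

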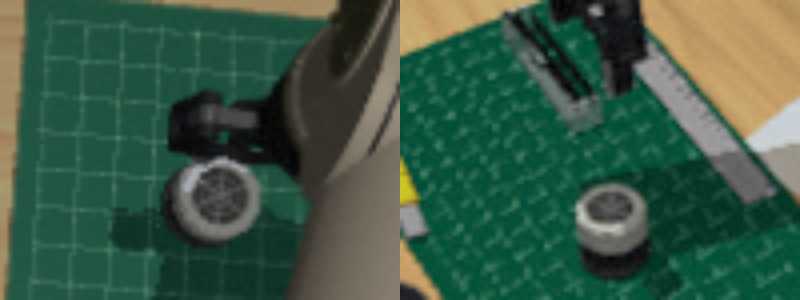

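The picture shows the gripper above the cell. It is shifted only by parallax, and the mat around the cell is clear. I descend.

Emit:
{"method": "move_arm", "body": {"plan": [{"delta_pos": [0, 0, 0.075], "turn": [0, 0, 0], "fingers": 0}, {"delta_pos": [0, 0, 0.1375], "turn": [0, 0, 0], "fingers": 0}, {"delta_pos": [0, 0, 0.15], "turn": [0, 0, 0], "fingers": 0}, {"delta_pos": [0, 0, 0.15], "turn": [0, 0, 0], "fingers": 0}]}}

```text
clock: 6.45
position: [0.5243, -0.3087, 0.1023]
ee_rot: [0.999, -0.048, 0.0, 0.0]
ft_force: [-0.2, 0.1, 1.1]
grip_width: 0.999
grasp_force: 0.0
```

Run:
```python
from h import *
o=get_obs();print(o['position'],o['joint_pos'].round(2))
c=snap('top','t2');s=snap('scene','s2')
m=np.zeros((300,800,3),np.uint8)
m[:,:400]=cv2.resize(c['color'][215:290,360:460,::-1],(400,300));m[:,400:]=cv2.resize(s['color'][150:225,220:320,::-1],(400,300))
cv2.imwrite('pics/m4.png',m)
```

```text
[ 0.52425215 -0.30870947  0.10234265] [ 0.8   0.44 -0.43  1.65  0.2   1.09 -1.35]
```

View pics/m4.png

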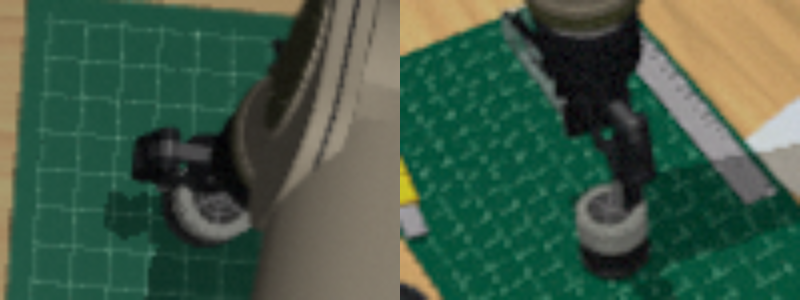

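The fingers straddle the cell: their tips are at about scene (304,192) and the cell top is at (272,202). I go down, close lightly to centre it, open, turn a quarter and grip.

Converted, 0.0625 m / 0.8 = 0.0781, 0.05 m / 0.8 = 0.0625.

Emit:
{"method": "move_arm", "body": {"plan": [{"delta_pos": [0, 0, 0.0625], "turn": [0, 0, 0], "fingers": 0}, {"delta_pos": [0, 0, 0.0781], "turn": [0, 0, 0], "fingers": 0}, {"delta_pos": [0, 0, 0.0781], "turn": [0, 0, 0], "fingers": 0}, {"delta_pos": [0, 0, 0.0781], "turn": [0, 0, 0], "fingers": 0.6}, {"delta_pos": [0, 0, 0.0781], "turn": [0, 0, 0], "fingers": 0.6}, {"delta_pos": [0, 0, 0.0781], "turn": [0, 0, 0], "fingers": 0.6}, {"delta_pos": [0, 0, 0.0781], "turn": [0, 0, 0], "fingers": 0.6}, {"delta_pos": [0, 0, 0.0781], "turn": [0, 0, 0], "fingers": 0.6}], "force": 20}}

```text
clock: 7.55
position: [0.5247, -0.3093, 0.0407]
ee_rot: [0.999, -0.049, 0.001, 0.001]
ft_force: [-1.0, 0.8, 5.6]
grip_width: 0.65
grasp_force: 20.2
```

Converted, -1.571 rad / 4 = -0.3928.

Emit:
{"method": "move_arm", "body": {"plan": [{"delta_pos": [0, 0, 0], "turn": [0, 0, 0], "fingers": 0}, {"delta_pos": [0, 0, 0], "turn": [0, 0, 0], "fingers": 0}, {"delta_pos": [0, 0, 0], "turn": [0, 0, 0], "fingers": 0}, {"delta_pos": [0, 0, 0], "turn": [0, 0, -0.3928], "fingers": 0}, {"delta_pos": [0, 0, 0], "turn": [0, 0, -0.3928], "fingers": 0}, {"delta_pos": [0, 0, 0], "turn": [0, 0, -0.3928], "fingers": 0}, {"delta_pos": [0, 0, 0], "turn": [0, 0, -0.3928], "fingers": 0}, {"delta_pos": [0, 0, 0], "turn": [0, 0, -0.3928], "fingers": 0}, {"delta_pos": [0, 0, 0], "turn": [0, 0, -0.3928], "fingers": 0}, {"delta_pos": [0, 0, 0], "turn": [0, 0, -0.3928], "fingers": 0}, {"delta_pos": [0, 0, 0], "turn": [0, 0, -0.3928], "fingers": 0}, {"delta_pos": [0, 0, 0], "turn": [0, 0, -0.3928], "fingers": 0}]}}

```text
clock: 9.05
position: [0.5235, -0.3089, 0.0387]
ee_rot: [0.739, 0.673, 0.0, -0.0]
ft_force: [0.6, 0.6, -0.3]
grip_width: 0.999
grasp_force: 0.0
```

Emit:
{"method": "move_arm", "body": {"plan": [{"delta_pos": [0, 0, 0], "turn": [0, 0, 0], "fingers": 0}, {"delta_pos": [0, 0, 0], "turn": [0, 0, 0], "fingers": 0}, {"delta_pos": [0, 0, 0], "turn": [0, 0, 0], "fingers": 0.7}, {"delta_pos": [0, 0, 0], "turn": [0, 0, 0], "fingers": 0.7}, {"delta_pos": [0, 0, 0], "turn": [0, 0, 0], "fingers": 0.7}, {"delta_pos": [0, 0, 0], "turn": [0, 0, 0], "fingers": 0.7}, {"delta_pos": [0, 0, 0], "turn": [0, 0, 0], "fingers": 0.7}, {"delta_pos": [0, 0, 0], "turn": [0, 0, 0], "fingers": 0.7}], "force": 50}}

```text
clock: 10.05
position: [0.5239, -0.3089, 0.0392]
ee_rot: [0.741, 0.672, 0.0, 0.0]
ft_force: [-1.5, 0.7, 4.8]
grip_width: 0.644
grasp_force: 52.9
```

Run:
```python
from h import *
o=get_obs();print(o)
```

```text
{'clock': 10.05, 'joint_pos': array([ 1.00846823,  0.59441476, -0.71188831,  1.67791861,  0.43962529,
        1.03492537,  0.05524249]), 'joint_velocities': array([-2.22367105e-03,  1.35199002e-03,  4.66099656e-05,  1.57226601e-03,
        4.81383765e-04, -6.09398960e-04, -1.79701005e-03]), 'tau': array([-5.85931144e-02, -6.13673687e+01, -1.26641053e+01, -2.98602015e+01,
        1.42006385e-01, -3.81659428e-01,  5.14716015e-02]), 'position': array([ 0.52388144, -0.30887969,  0.03915588]), 'ee_rot': array([7.40607981e-01, 6.71937305e-01, 6.92897161e-05, 2.66584821e-04]), 'ft_force': array([-1.52091087,  0.67995536,  4.80585932]), 'torque': array([ 0.10491047,  0.25757618, -0.03966414]), 'grasp_force': 52.90179491043091, 'grip_width': 0.6437348455737418}
```

Converted, 0.52 m / 0.8 = 0.65, -0.207 m / 0.8 = -0.2588.

Emit:
{"method": "move_arm", "body": {"plan": [{"delta_pos": [0, 0, -0.0375], "turn": [0, 0, 0], "fingers": 0.7}, {"delta_pos": [0, 0, -0.1], "turn": [0, 0, 0], "fingers": 0.7}, {"delta_pos": [0.0375, 0.0013, -0.1625], "turn": [0, 0, 0], "fingers": 0.7}, {"delta_pos": [0.0875, 0.0025, -0.2125], "turn": [0, 0, 0], "fingers": 0.7}, {"delta_pos": [0.15, 0.005, -0.25], "turn": [0, 0, 0], "fingers": 0.7}, {"delta_pos": [0.225, 0.0063, -0.2588], "turn": [0, 0, 0], "fingers": 0.7}, {"delta_pos": [0.3, 0.0075, -0.2588], "turn": [0, 0, 0], "fingers": 0.7}, {"delta_pos": [0.375, 0.01, -0.2588], "turn": [0, 0, 0], "fingers": 0.7}, {"delta_pos": [0.45, 0.0113, -0.2588], "turn": [0, 0, 0], "fingers": 0.7}, {"delta_pos": [0.525, 0.0125, -0.2588], "turn": [0, 0, 0], "fingers": 0.7}, {"delta_pos": [0.6, 0.015, -0.2588], "turn": [0, 0, 0], "fingers": 0.7}, {"delta_pos": [0.65, 0.0156, -0.2588], "turn": [0, 0, 0], "fingers": 0.7}]}}

```text
clock: 11.55
position: [0.5857, 0.2106, 0.2451]
ee_rot: [0.74, 0.673, -0.0, -0.001]
ft_force: [1.4, -0.6, -1.3]
grip_width: 0.645
grasp_force: 53.4
```

Converted, 0.037 m / 0.8 = 0.0463, 0.0007 m / 0.8 = 0.0009.

Emit:
{"method": "move_arm", "body": {"plan": [{"delta_pos": [0.0463, 0.0009, 0], "turn": [0, 0, 0], "fingers": 0.7}, {"delta_pos": [0.0463, 0.0009, 0], "turn": [0, 0, 0], "fingers": 0.7}, {"delta_pos": [0.0463, 0.0009, 0], "turn": [0, 0, 0], "fingers": 0.7}, {"delta_pos": [0.0463, 0.0009, 0], "turn": [0, 0, 0], "fingers": 0.7}]}}

```text
clock: 12.05
position: [0.5911, 0.2428, 0.2455]
ee_rot: [0.741, 0.671, -0.0, 0.0]
ft_force: [0.6, -0.3, -1.7]
grip_width: 0.645
grasp_force: 53.4
```

Run:
```python
from h import *
c=snap('top','t3');s=snap('scene','s3')
o=get_obs();print(o['position'],o['ft_force'],o['grip_width'],o['joint_pos'].round(2),o['ee_rot'])
m=np.zeros((300,800,3),np.uint8)
m[:,:400]=cv2.resize(c['color'][175:250,150:250,::-1],(400,300));m[:,400:]=cv2.resize(s['color'][265:340,315:415,::-1],(400,300))
cv2.imwrite('pics/m5.png',m)
```

```text
[0.5911112  0.24305779 0.24579152] [-0.97315985  0.69594567 -1.35907104] 0.63956525174615 [ 0.2   0.52 -0.94  1.38  0.42  1.45 -0.83] [ 7.41132291e-01  6.71358933e-01 -1.21005480e-04  3.11114135e-04]
```

View pics/m5.png

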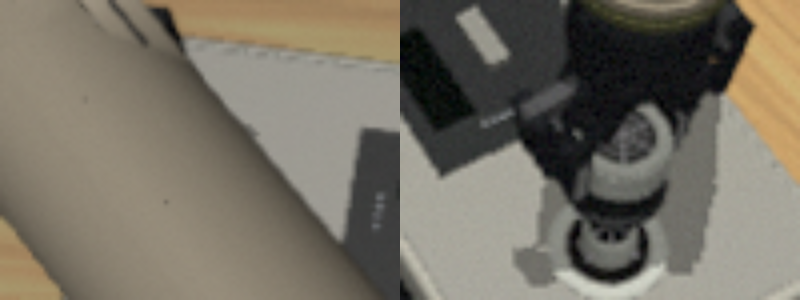

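The scene crop shows the gripped cell upright above the stub. The lip's centre column is about u=370 and the stub's is 367.5. I check that by projection.

Run:
```python
from h import *
s=load('s3')
def proj(c,X):
    p=np.array(c['R'])@X+np.array(c['t']);a=p[:2]/p[2];a=a*(1+c['k1']*(a@a));return a[0]*c['fx']+c['cx'],a[1]*c['fy']+c['cy']
for X in((.591,.2444,.14),(.591,.2444,.167),(.5911,.2435,.2085),(.5911,.2435,.2165),(.5911,.2435,.2665)): 
    u,v=proj(s,np.array(X));print(X,round(u,1),round(v,1),'crop',round((u-315)*4+400),round((v-265)*4))
```

```text
(0.591, 0.2444, 0.14) 366.5 327.1 crop 606 248
(0.591, 0.2444, 0.167) 367.3 321.5 crop 609 226
(0.5911, 0.2435, 0.2085) 368.5 312.2 crop 614 189
(0.5911, 0.2435, 0.2165) 368.7 310.4 crop 615 182
(0.5911, 0.2435, 0.2665) 370.6 298.6 crop 622 134
```

Converted, 0.046 m / 0.8 = 0.0575, 0.044 m / 0.8 = 0.055.

Emit:
{"method": "move_arm", "body": {"plan": [{"delta_pos": [0, 0, 0.0375], "turn": [0, 0, 0], "fingers": 0.7}, {"delta_pos": [0, 0, 0.05], "turn": [0, 0, 0], "fingers": 0.7}, {"delta_pos": [0, 0, 0.055], "turn": [0, 0, 0], "fingers": 0.7}, {"delta_pos": [0, 0, 0.0575], "turn": [0, 0, 0], "fingers": 0.7}, {"delta_pos": [0, 0, 0.0575], "turn": [0, 0, 0], "fingers": 0.7}]}}

```text
clock: 12.78
position: [0.5909, 0.2444, 0.2004]
ee_rot: [0.741, 0.672, 0.0, 0.0]
ft_force: [-0.2, -0.1, -2.2]
grip_width: 0.64
grasp_force: 53.4
```

Converted, 0.008 m / 0.8 = 0.01, 0.006 m / 0.8 = 0.0075.

Emit:
{"method": "move_arm", "body": {"plan": [{"delta_pos": [0, 0, 0.0038], "turn": [0, 0, 0], "fingers": 0.7}, {"delta_pos": [0, 0, 0.0075], "turn": [0, 0, 0], "fingers": 0.7}, {"delta_pos": [0, 0, 0.01], "turn": [0, 0, 0], "fingers": 0.7}, {"delta_pos": [0, 0, 0.01], "turn": [0, 0, 0], "fingers": 0.7}]}}

```text
clock: 13.28
position: [0.5908, 0.2444, 0.1925]
ee_rot: [0.741, 0.672, 0.0, 0.0]
ft_force: [-2.6, -2.0, 4.5]
grip_width: 0.644
grasp_force: 54.3
```

Converted, 0.003 m / 0.8 = 0.0038, -0.0005 m / 0.8 = -0.0006, -0.08 rad / 4 = -0.02.

Emit:
{"method": "move_arm", "body": {"plan": [{"delta_pos": [-0.0006, -0.0006, 0.0038], "turn": [0, 0, 0], "fingers": 0.7}, {"delta_pos": [-0.0006, -0.0006, 0.0038], "turn": [0, 0, -0.02], "fingers": 0.7}, {"delta_pos": [-0.0006, -0.0006, 0.0038], "turn": [0, 0, -0.04], "fingers": 0.7}, {"delta_pos": [-0.0006, -0.0006, 0.0038], "turn": [0, 0, -0.06], "fingers": 0.7}, {"delta_pos": [-0.0006, -0.0006, 0.0038], "turn": [0, 0, -0.08], "fingers": 0.7}, {"delta_pos": [-0.0006, -0.0006, 0.0038], "turn": [0, 0, -0.08], "fingers": 0.7}]}}

```text
clock: 14.02
position: [0.5903, 0.2448, 0.192]
ee_rot: [0.623, 0.782, 0.001, 0.001]
ft_force: [-8.3, -4.2, 22.9]
grip_width: 0.645
grasp_force: 55.8
```

Run:
```python
from h import *
o=get_obs();print(o['position'],o['ft_force'],o['torque'],2*np.degrees(np.arctan2(o['ee_rot'][1],o['ee_rot'][0])))
```

```text
[0.59031952 0.24477894 0.19198996] [-8.29788468 -4.21207648 22.85799052] [-1.04513186  2.0457952   0.19851383] 102.86928566701049
```

Converted, -0.001 m / 0.8 = -0.0013, -0.0003 m / 0.8 = -0.0004, -0.32 rad / 4 = -0.08.

Emit:
{"method": "move_arm", "body": {"plan": [{"delta_pos": [-0.0004, -0.0013, -0.0013], "turn": [0, 0, 0], "fingers": 0.7}, {"delta_pos": [-0.0004, -0.0013, -0.0013], "turn": [0, 0, -0.02], "fingers": 0.7}, {"delta_pos": [-0.0004, -0.0013, -0.0013], "turn": [0, 0, -0.04], "fingers": 0.7}, {"delta_pos": [-0.0004, -0.0013, -0.0013], "turn": [0, 0, -0.06], "fingers": 0.7}, {"delta_pos": [-0.0004, -0.0013, -0.0013], "turn": [0, 0, -0.08], "fingers": 0.7}, {"delta_pos": [-0.0004, -0.0013, -0.0013], "turn": [0, 0, -0.08], "fingers": 0.7}]}}

```text
clock: 14.78
position: [0.5898, 0.2445, 0.1922]
ee_rot: [0.491, 0.871, 0.002, 0.001]
ft_force: [-3.8, -0.7, 15.3]
grip_width: 0.64
grasp_force: 55.0
```

Run:
```python
from h import *
o=get_obs();print(o['position'],o['ft_force'],o['torque'],2*np.degrees(np.arctan2(o['ee_rot'][1],o['ee_rot'][0])))
```

```text
[0.58983982 0.2445226  0.19221684] [-3.83255338 -0.70185826 15.32655217] [-0.34969482  0.75764917  0.13506871] 121.20803337297593
```

Still on the pins, with good contact. I carry on turning.

Converted, -0.32 rad / 4 = -0.08.

Emit:
{"method": "move_arm", "body": {"plan": [{"delta_pos": [0, 0, 0], "turn": [0, 0, -0.02], "fingers": 0.7}, {"delta_pos": [0, 0, 0], "turn": [0, 0, -0.04], "fingers": 0.7}, {"delta_pos": [0, 0, 0], "turn": [0, 0, -0.06], "fingers": 0.7}, {"delta_pos": [0, 0, 0], "turn": [0, 0, -0.08], "fingers": 0.7}, {"delta_pos": [0, 0, 0], "turn": [0, 0, -0.08], "fingers": 0.7}]}}

```text
clock: 15.4
position: [0.5894, 0.2432, 0.1896]
ee_rot: [0.347, 0.938, 0.0, -0.0]
ft_force: [-0.2, -1.9, -1.2]
grip_width: 0.644
grasp_force: 53.4
```

Run:
```python
from h import *
o=get_obs();print(o['position'],o['ft_force'],o['torque'],2*np.degrees(np.arctan2(o['ee_rot'][1],o['ee_rot'][0])))
```

```text
[0.58938597 0.2432421  0.18959352] [-0.18283576 -1.89103356 -1.18431843] [-0.09512303 -0.02984398  0.08291481] 139.4089476877197
```

The keyways have dropped over the pins. I push down.

Emit:
{"method": "move_arm", "body": {"plan": [{"delta_pos": [0, 0, 0.0038], "turn": [0, 0, 0], "fingers": 0.7}, {"delta_pos": [0, 0, 0.0075], "turn": [0, 0, 0], "fingers": 0.7}, {"delta_pos": [0, 0, 0.0113], "turn": [0, 0, 0], "fingers": 0.7}, {"delta_pos": [0, 0, 0.0113], "turn": [0, 0, 0], "fingers": 0.7}]}}

```text
clock: 15.9
position: [0.5893, 0.2433, 0.181]
ee_rot: [0.347, 0.938, -0.0, 0.0]
ft_force: [-1.3, -1.3, 3.0]
grip_width: 0.637
grasp_force: 53.6
```

Run:
```python
from h import *
o=get_obs();print(o['position'],o['ft_force'],o['torque'],2*np.degrees(np.arctan2(o['ee_rot'][1],o['ee_rot'][0])))
```

```text
[0.58934677 0.24326117 0.18095187] [-1.32516678 -1.3091141   3.00699655] [-0.41939874  0.33634355 -0.03975135] 139.4259999098552
```

On the seal now. I push on to home with about 30–40 N.

Converted, 0.007 m / 0.8 = 0.0088, 0.006 m / 0.8 = 0.0075.

Emit:
{"method": "move_arm", "body": {"plan": [{"delta_pos": [0, 0, 0.0038], "turn": [0, 0, 0], "fingers": 0.7}, {"delta_pos": [0, 0, 0.0075], "turn": [0, 0, 0], "fingers": 0.7}, {"delta_pos": [0, 0, 0.0088], "turn": [0, 0, 0], "fingers": 0.7}, {"delta_pos": [0, 0, 0.0088], "turn": [0, 0, 0], "fingers": 0.7}], "force": 80}}

```text
clock: 16.4
position: [0.5895, 0.2434, 0.1763]
ee_rot: [0.347, 0.938, -0.0, 0.001]
ft_force: [-7.7, -8.4, 21.3]
grip_width: 0.634
grasp_force: 85.8
```

Run:
```python
from h import *
o=get_obs();print(o['position'],o['ft_force'],o['torque'],o['grasp_force'])
```

```text
[0.58945897 0.2433607  0.17625679] [-7.66045881 -8.39700078 21.27432969] [-1.65041238  1.82196591  0.00615576] 85.76962351799011
```

Emit:
{"method": "move_arm", "body": {"plan": [{"delta_pos": [0, -0.0013, 0.0013], "turn": [0, 0, 0], "fingers": 0.7}, {"delta_pos": [0, -0.0013, 0.0013], "turn": [0, 0, 0], "fingers": 0.7}, {"delta_pos": [0, -0.0013, 0.0013], "turn": [0, 0, 0], "fingers": 0.7}]}}

```text
clock: 16.77
position: [0.5894, 0.2433, 0.1762]
ee_rot: [0.347, 0.938, 0.001, 0.002]
ft_force: [-6.4, -5.3, 25.6]
grip_width: 0.635
grasp_force: 85.8
```

Run:
```python
from h import *
s=snap('scene','s4');c=snap('top','t4')
o=get_obs();print(o['clock'],o['position'],o['ft_force'],o['torque'],o['grasp_force'],o['ee_rot'])
m=np.zeros((300,800,3),np.uint8)
m[:,:400]=cv2.resize(c['color'][190:265,160:260,::-1],(400,300));m[:,400:]=cv2.resize(s['color'][275:350,315:415,::-1],(400,300))
cv2.imwrite('pics/m6.png',m)
```

```text
16.875 [0.58939743 0.24328678 0.17623831] [-5.92676099 -4.25848786 25.90728637] [-1.41844456  1.57717175 -0.01752089] 85.79767942428589 [3.46694240e-01 9.37976501e-01 9.35434654e-04 1.52068994e-03]
```

View pics/m6.png

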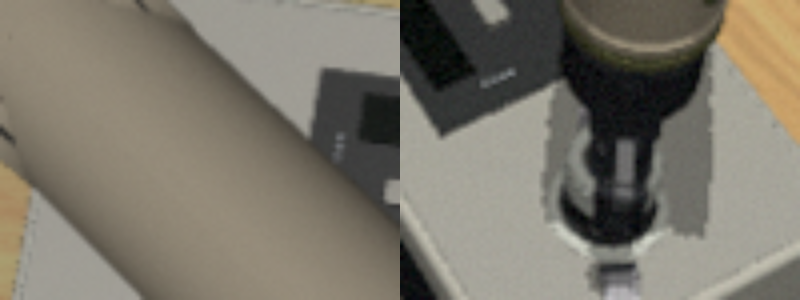

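The crop shows the cell seated at the port with the clips free. The height stays at 0.1762 as the push rises, about 16 mm below the pin-top stand, so the cell is home.

```bash
python3 -c "
from workcell import hand_in
print(hand_in())"
```

```text
the job is handed in; nothing more can be done
None
```

I pressed the stop key and then the filter-change key right down, seated the new cell over the pins, and handed in at about 17 s while still holding it pushed home with about 26 N; the hand-in gave no verdict.

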